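Put the battery pack back in its charging box and seal the sliding door

TASK

Stand the loose battery pack in the empty cradle of the charging box, then push the box's sliding door along its track until it closes against the frame. Press it home there with about 15 newtons for a moment to bed in its dust seal, but never with more than 25 newtons or it springs off its track. Let go with the door shut, and leave the mug and the gamepad where they are.

Things in the scene. Friction and masses are not known exactly. Their poses are not given: they have to be found in the camera images.
- pack: The loose battery pack standing on the desk: a grey plastic slab with a pale label on each broad side, 24 mm thick along its x, 90 mm long along its y, 50 mm tall, 0.13 to 0.25 kg. Origin at the centre of its underside, z up. It may go into the cradle either way round.
- case: White charging box fixed to the desk: 240 mm in its x, 350 in its y, walls 10 thick, 72 high; origin at the centre of its underside. Its -y half is open (y -150 to -5 mm, x -98 to 98); a deck covers the +y half, where the open door is parked. Aluminium rails on both long sides, tops 88 mm above the desk; the frame bar the door closes against lies across at y -140 to -175, 84 to 94 mm up.
- cradle_empty: The empty one of two black cradles in the box, at box x +50 or -50 mm (varies), y -80. Origin: centre of its underside, 6 mm above the desk; axes as the box's. Slot 32 mm wide in x, 98 long in y; its floor is 6 mm, the tops of its guide walls 20 mm above the origin. A seated pack has its underside 12 mm and its top 62 mm above the desk, under the door.
- cradle_full: The other cradle, of the same shape, with a like pack fixed in it. Leave it as it is.
- door: The sliding door: grey plate 212 x 150 x 6 mm, underside 77 mm above the desk, origin at the centre of its underside, axes as the box's. Open by about 120 to 150 mm at first; it closes towards the box's -y and stays where left. It drags with 4 N (plus 12 N per m/s). It ends on a rubber stop hidden under the frame bar; there it must be pressed with 12 N or more (never over 25) for 0.3 s.
- push_face (a point): Centre of the upright flat push face (110 mm wide in x, 83 to 111 mm above the desk, this point at 97) of the wedge-shaped aluminium grip on the door. It looks to the box's +y, the grip slopes down towards -y: push with shut fingers, do not pinch. On the stop it lies at box y -30 to -40 mm: the stop is adjustable and its exact place is known only by feel. Axes as the box's.
- mug: A white mug, 80 mm across, 95 mm tall, loose on the desk beyond the pack. Leave it be.
- gamepad: A white gamepad, about 105 x 155 x 45 mm, loose on the desk to the robot's right. Leave it be.
There are look-alikes about, which are no part of the job. Leave any green or red look-alike of the pack alone.

How it is judged (in metres and radians):
On the way, in this order (a step that is already met when the one before it is completed fails the run):
1. the pack stands on the floor of the empty cradle, the door still open (z of pack in the frame of cradle_empty between 0.003 and 0.009 m and horizontal distance between pack and cradle_empty below 0.01 m and angle between pack's own z axis and vertical below 0.12 rad and angle between the y axis of pack and the y axis of cradle_empty, either way round below 0.2 rad and y of push_face in the frame of case above 0.04 m), for 0.2 s.
2. the door is in under the frame bar and pressed against its stop by the fingers with at least 12 N for 0.3 s (y of push_face in the frame of case below -0.028 m and contact force between the fingers and door above 12 N), for 0.3 s.
At the end, for the whole second after the job is handed in: The door is closed under the frame bar (push face at box y below -28 mm) and at rest; the pack stands at rest in the empty cradle, its underside on the slot's floor (within 3 mm), its centre within 10 mm of the cradle's, upright within 0.12 rad and along the slot within 0.2 rad (z of pack in the frame of cradle_empty between 0.003 and 0.009 m and horizontal distance between pack and cradle_empty below 0.01 m and angle between pack's own z axis and vertical below 0.12 rad and angle between the y axis of pack and the y axis of cradle_empty, either way round below 0.2 rad and y of push_face in the frame of case below -0.028 m and linear speed of door below 0.005 m/s and linear speed of pack below 0.01 m/s); the robot touches nothing.
It fails at once if the door is pushed or struck with more than 25 N (contact force between door and anything else above 25 N).
It fails at once if the mug is moved by more than 30 mm (distance of mug from where it was at the start of the episode above 0.03 m).
It fails at once if the gamepad is moved by more than 30 mm (distance of gamepad from where it was at the start of the episode above 0.03 m).
It also fails if it takes over 58 s, if anything falls off the work surface, if the arm or the gripper's body presses on something with over 40 N, if the wrist force passes 120 N, or if a joint passes its speed limit or range.

ROBOT

A 6-joint arm with a two-finger parallel gripper is mounted at the origin on the work surface. World frame = base frame: x ahead of the robot, y to its left, z up, the work surface at z = 0. Lengths are in mm, angles in rad, forces in N, time in s.
With the tool pointing down it reaches from about 325 to 875 mm from the base axis. Payload 4.4 kg.
Tool frame: the origin (TCP) lies at the very end of the fingers, on their centre line; the grasp point (between the pads) lies 19 mm behind it; z points along the fingers, y is the line along which they close (so a half turn about z gives the same grasp; the last joint's range is limited). The gripper opens to 85 mm and grips with 20 to 120 N. Pads are 22 mm wide; open, the fingers measure 114 mm over their backs; the gripper's body (76 mm by 85 mm) begins 54 mm behind the grasp point. The pads swing forward as they close: fully open they stand 13 mm farther back than shut.
Start: joints at [0.977, 0.207, 1.542, -0, 1.393, -0.15], TCP at [246.9, 519.296, 231.282] pointing down, gripper open.
Joint ranges: [-2.73, 2.73], [-0.86, 2.22], [0.23, 2.46], [-1.11, 4.25], [0.08, 2.63], [-2.82, 2.82]. Speed limits (rad/s): [2.79, 2.79, 3.14, 3.14, 3.14, 3.14].

INTERFACE

Orientations are given as a unit quaternion [w, x, y, z].
In Python, from station import bot gives the robot as it stands. The module is installed in compiled form; this text tells all that it offers.
- The arm moves only by the tool carry_out, never from a script. Its arguments are lists of equal length, an entry for each row: "gripper": the finger opening in m, from 0 to 0.0854; "xyz": the shift along the tool's x, y, z in m, a list of three; "rot": the turn, a rotation vector about the tool's x, y, z in degrees, a list of three. A call has 1 to 20 rows; each row is the pose to reach, as a shift and turn from the pose commanded when the call began, along the tool's axes at that moment; what a row does not reach only later rows make up. A row lasts 1/12 s, in which the tool goes at most 41.7 mm and 7.16 degrees, less where a joint would pass 70% of its speed; a pose out of reach is approached as far as the arm can. A call with a gripper value outside its range is refused whole. The fingers move at their own pace and stop on an object; the grip force is fixed at half the most. Time passes only in rows, so rows that repeat a pose let the fingers close. It gives the time, the measured TCP pose, the force, the opening and the grip force at its end, in the units of the state.
- bot.read_state(): the state, without advancing time (a new reading comes with each control period).
- bot.camera(name): name is "scene" or "side" or "wrist"; returns a dict with "image" (420x560x3 uint8, red, green, blue), "fovy" (degrees; the focal length in pixels is half the picture's height over the tangent of half this angle, whatever the lens; pixels are square), "cx", "cy" (the principal point, pixels), "cam_to_world" (4x4, takes a point from camera to world coordinates); the wrist camera has in their place "mount" (4x4, takes a point from camera to tool coordinates, whose origin is the TCP and whose axes are the flange's). Camera axes: x right, y down, z forward; pixel columns grow to the right and rows downward; lengths in mm; the calibration is good to about 2 mm. A picture is of the moment at which its call begins: read the wrist's pose just before it. There is no depth.
- bot.job_done(): hands the job in; it is judged then, once.
Trained networks look in a picture, given as the dict that the camera call returned (one of the last four; its "shot" number tells which), for a name from the list of things; names that differ only in an ending like _2 or _b are one class to them, and where a whole thing is asked for, a point or a joint stands for the part that bears it (a point fixed in the world has none). Each returns a list of dicts, best first, with "confidence" (0 to 1); they miss things now and then, are a little off and sometimes report something else, mostly with a low value. They report only what shows in the picture. A call takes as long as a camera call. They do not tell look-alikes from the thing itself.
- bot.look_for(picture, label): "position" ([row, column] in pixels, amid what is visible of it).
- bot.trace(picture, label): "region" (420x560 bool, what is visible of it) and "position" ([row, column] in pixels, amid what is visible of it).
The state is a dict: "time": time; "joint_pos": joint angles; "qvel": joint speeds; "tau": joint torques, N m; "eef_pos": TCP position; "eef_rot": TCP orientation; "ft_force": force on the tool from outside, world axes, zero at the start; "wrist_torque": the same for the moment, N m; "finger_gap": finger opening in mm; "gripper_force": force on a finger pad.
Only numpy, scipy, OpenCV 4.12 (cv2) and the standard library are available. Lean on these libraries where they do the work, as an engineer would, in place of code of your own. Each camera call takes 0.05 s, during which the arm holds its last target. There are 200 camera calls.

## Working session

There is one attempt and no reset: what is moved stays moved. The work goes in short steps, Python scripts to look and compute and a tool call to move; the robot and the scene stay as the last step left them, time stands still between calls to the robot, and variables do not carry over. Pictures are saved under pics/ and viewed, at most 10 in all, crops included, and the job is handed in when it is done.

Besides the shell and the picture viewer there is one more tool, called after "Call:" as name(argument=value, ...) on one line, values as JSON. carry_out: Moves the arm, as the interface text tells. Its arguments: {"type":"object","properties":{"gripper":{"type":"array"},"xyz":{"type":"array"},"rot":{"type":"array"}},"required":["gripper","xyz","rot"]}

```bash
mkdir -p pics; cat > h.py <<'E'
import numpy as np, cv2
from scipy.spatial.transform import Rotation as R
from station import bot
def Rq(q): return R.from_quat([q[1],q[2],q[3],q[0]]).as_matrix()
def c2w(p,st=None):
    if "cam_to_world" in p: return np.array(p["cam_to_world"])
    T=np.eye(4);T[:3,:3]=Rq(st["eef_rot"]);T[:3,3]=st["eef_pos"]
    return T@np.array(p["mount"])
def f(p): return 210/np.tan(np.radians(p["fovy"])/2)
def ray(p,rc,z,st=None):
    T=c2w(p,st); F=f(p)
    d=T[:3,:3]@np.array([(rc[1]-p["cx"])/F,(rc[0]-p["cy"])/F,1]); o=T[:3,3]
    return o+d*(z-o[2])/d[2]
def proj(p,X,st=None):
    T=np.linalg.inv(c2w(p,st)); c=T[:3,:3]@np.asarray(X,float)+T[:3,3]
    return [f(p)*c[1]/c[2]+p["cy"], f(p)*c[0]/c[2]+p["cx"]]
def save(p,n): cv2.imwrite(f"pics/{n}.png",np.array(p["image"])[:,:,::-1])
E
python3 - <<'E'
from h import *
st=bot.read_state(); print(st["eef_pos"],st["eef_rot"],st["ft_force"])
H={"pack":25,"case":72,"cradle_empty":15,"cradle_full":40,"door":80,"push_face":97,"mug":50,"gamepad":22}
for n in ["scene","side","wrist"]:
    st=bot.read_state(); p=bot.camera(n); save(p,n)
    print(n,c2w(p,st)[:3,3].round(0))
    for l in H:
        print(l,[(np.round(d["position"]),round(d["confidence"],2),ray(p,d["position"],H[l],st).round()[:2]) for d in bot.look_for(p,l)[:3]])
im=np.hstack([cv2.imread(f"pics/{n}.png") for n in ["scene","side"]])
E
```

```text
[246.44502708 518.65085049 230.10717895] [-4.38530324e-04  2.20065118e-01  9.75484477e-01 -1.08902451e-03] [-0.00575285  0.69147651  0.11959284]
scene [1175.   24.  607.]
pack [(array([218., 237.]), 0.84, array([ 521., -310.])), (array([260., 254.]), 0.78, array([ 637., -217.])), (array([195., 268.]), 0.77, array([ 402., -276.]))]
case [(array([282., 412.]), 0.84, array([624., 100.]))]
cradle_empty [(array([280., 359.]), 0.65, array([603.,   4.]))]
cradle_full [(array([251., 362.]), 0.83, array([541.,  -5.]))]
door [(array([261., 431.]), 0.92, array([563., 129.]))]
push_face [(array([259., 432.]), 0.93, array([577., 127.]))]
mug [(array([258., 178.]), 0.79, array([ 713., -352.]))]
gamepad [(array([212., 151.]), 0.71, array([ 575., -518.]))]
side [527. 510. 617.]
pack [(array([220., 352.]), 0.79, array([ 408., -275.])), (array([210., 302.]), 0.6, array([ 525., -303.])), (array([227., 255.]), 0.6, array([ 628., -230.]))]
case [(array([344., 270.]), 0.66, array([564., 112.]))]
cradle_empty [(array([296., 240.]), 0.78, array([634., -30.]))]
cradle_full [(array([296., 294.]), 0.57, array([532., -18.])), (array([187., 226.]), 0.36, array([ 718., -364.]))]
door [(array([356., 268.]), 0.86, array([563., 140.]))]
push_face [(array([357., 272.]), 0.61, array([557., 152.]))]
mug [(array([186., 226.]), 0.75, array([ 715., -357.]))]
gamepad [(array([167., 288.]), 0.94, array([ 569., -509.]))]
wrist [178. 552. 373.]
pack []
case []
cradle_empty []
cradle_full []
door []
push_face []
mug []
gamepad []
```

View pics/scene.png

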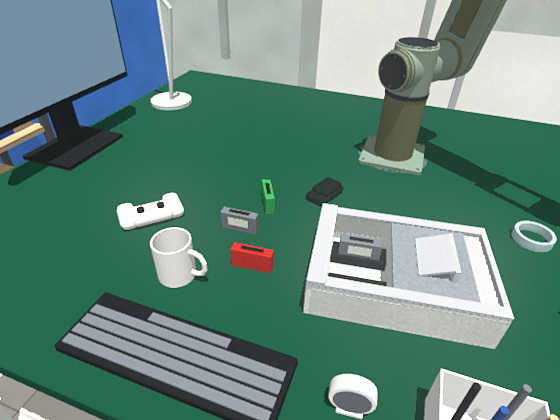

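View pics/side.png

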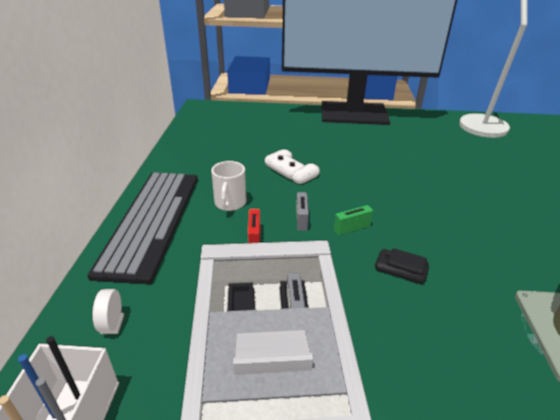

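The scene picture shows the grey pack at (218,237) and the box with the empty cradle nearer the camera at (280,359). The side picture shows the pack at (210,302) and the empty cradle at (296,240), which puts the empty cradle at box +x. I'll go above the box and look down.

Call:
carry_out(gripper=[0.085,0.085,0.085,0.085,0.085,0.085,0.085,0.085,0.085,0.085,0.085,0.085,0.085,0.085,0.085,0.085,0.085,0.085,0.085,0.085], xyz=[[-0.532,-0.3215,-0.1],[-0.532,-0.3215,-0.1],[-0.532,-0.3215,-0.1],[-0.532,-0.3215,-0.1],[-0.532,-0.3215,-0.1],[-0.532,-0.3215,-0.1],[-0.532,-0.3215,-0.1],[-0.532,-0.3215,-0.1],[-0.532,-0.3215,-0.1],[-0.532,-0.3215,-0.1],[-0.532,-0.3215,-0.1],[-0.532,-0.3215,-0.1],[-0.532,-0.3215,-0.1],[-0.532,-0.3215,-0.1],[-0.532,-0.3215,-0.1],[-0.532,-0.3215,-0.1],[-0.532,-0.3215,-0.1],[-0.532,-0.3215,-0.1],[-0.532,-0.3215,-0.1],[-0.532,-0.3215,-0.1]], rot=[[0,0,64.6],[0,0,64.6],[0,0,64.6],[0,0,64.6],[0,0,64.6],[0,0,64.6],[0,0,64.6],[0,0,64.6],[0,0,64.6],[0,0,64.6],[0,0,64.6],[0,0,64.6],[0,0,64.6],[0,0,64.6],[0,0,64.6],[0,0,64.6],[0,0,64.6],[0,0,64.6],[0,0,64.6],[0,0,64.6]])

```text
time: 3.02
eef_pos: [588.5, 2.1, 331.1]
eef_rot: [-0.0, 0.707, 0.708, -0.0]
ft_force: [0.6, 0.5, -0.8]
finger_gap: 85.0
gripper_force: 0.0
```

```bash
python3 - <<'E'
from h import *
st=bot.read_state(); p=bot.camera("wrist"); save(p,"w1")
print(st["time"],st["eef_pos"],st["eef_rot"],np.degrees(R.from_matrix(Rq(st["eef_rot"])).as_rotvec()))
print(c2w(p,st).round(2),p["fovy"])
H={"pack":25,"case":72,"cradle_empty":26,"cradle_full":40,"door":83,"push_face":97}
for l in H:
  for d in bot.trace(p,l)[:3]:
    c=np.argwhere(d["region"]); 
    m=d["region"].astype(np.uint8); r=cv2.minAreaRect(np.array([ray(p,x,H[l],st)[:2] for x in c[::7]],np.float32))
    print(l,np.round(d["position"]),round(d["confidence"],2),ray(p,d["position"],H[l],st).round()[:2],"rect",np.round(r[0],1),np.round(r[1],1),round(r[2],1))
np.save("w1.npy",np.array([0]))
E
```

```text
3.0167 [588.47910851   2.14529865 331.10840512] [-3.91727628e-04  7.06517013e-01  7.07695945e-01 -8.08609528e-05] [-1.27141357e+02 -1.27353512e+02  1.45513429e-02]
[[ 1.0000e+00  0.0000e+00 -0.0000e+00  5.8789e+02]
 [ 0.0000e+00 -9.6000e-01 -3.0000e-01  7.8200e+01]
 [-0.0000e+00  3.0000e-01 -9.6000e-01  4.7297e+02]
 [ 0.0000e+00  0.0000e+00  0.0000e+00  1.0000e+00]] 59.91233827712514
pack [358. 235.] 0.91 [ 525. -290.] rect [ 523.2 -292.5] [ 31.  100.8] 4.1
pack [346. 169.] 0.78 [ 429. -268.] rect [ 431.7 -271.1] [81.  26.3] 64.2
pack [323. 307.] 0.68 [ 629. -229.] rect [ 630.5 -226.6] [ 25.7 120.7] 5.8
case [106. 259.] 0.84 [567.  69.] rect [571.   37.5] [252.4 298.1] 7.7
cradle_empty [160. 309.] 0.73 [626.   3.] rect [6.264e+02 2.000e-01] [ 50.4 115.8] 8.6
cradle_full [170. 227.] 0.71 [527.  -6.] rect [532.3  -9.8] [ 52.  113.4] 6.7
cradle_full [361. 236.] 0.23 [ 528. -282.] rect [ 524.9 -279.8] [31.  97.5] 2.6
door [ 60. 246.] 0.77 [556. 112.] rect [560.4 116.6] [196.2 126.8] 8.0
push_face [ 62. 245.] 0.87 [556. 110.] rect [561.3 114.8] [189.3 122. ] 7.8
```

View pics/w1.png

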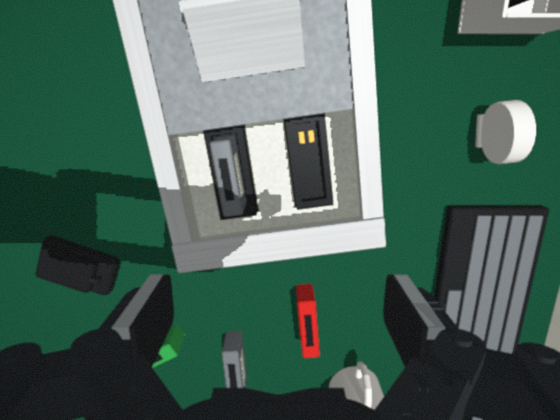

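Wrist picture: the empty cradle (gold contacts) is at (160,309) and the full one at (170,227). The grey pack is at (358,235), partly hidden, and the box yaw is about 7.7°. Next I go above the pack.

Call:
carry_out(gripper=[0.05,0.05,0.05,0.05,0.05,0.05,0.05,0.05,0.05,0.05,0.05], xyz=[[-0.307,-0.0645,0.131],[-0.307,-0.0645,0.131],[-0.307,-0.0645,0.131],[-0.307,-0.0645,0.131],[-0.307,-0.0645,0.131],[-0.307,-0.0645,0.131],[-0.307,-0.0645,0.131],[-0.307,-0.0645,0.131],[-0.307,-0.0645,0.131],[-0.307,-0.0645,0.131],[-0.307,-0.0645,0.131]], rot=[[0,0,0],[0,0,0],[0,0,0],[0,0,0],[0,0,0],[0,0,0],[0,0,0],[0,0,0],[0,0,0],[0,0,0],[0,0,0]])

```text
time: 4.28
eef_pos: [524.7, -306.2, 200.2]
eef_rot: [-0.0, 0.708, 0.707, 0.0]
ft_force: [0.1, -0.1, 0.6]
finger_gap: 50.1
gripper_force: 0.0
```

```bash
python3 - <<'E'
from h import *
st=bot.read_state(); p=bot.camera("wrist"); save(p,"w2")
print(st["time"],st["eef_pos"],st["eef_rot"])
for d in bot.trace(p,"pack")[:3]:
    m=d["region"].astype(np.uint8); c=np.argwhere(m)
    print(np.round(d["position"]),round(d["confidence"],2),c.min(0),c.max(0))
    for z in (0,25,50):
      r=cv2.minAreaRect(np.array([ray(p,x,z,st)[:2] for x in c],np.float32)); print(z,np.round(r[0],1),np.round(r[1],1),round(r[2],1))
E
```

```text
4.2833 [ 524.6586993  -306.22055211  200.22344285] [-4.25576177e-04  7.07637382e-01  7.06575536e-01  4.07485122e-04]
[ 88. 408.] 0.77 [ 24 382] [148 431]
0 [ 639.1 -224.5] [ 42.4 104.3] 6.1
25 [ 630.7 -224.9] [39.3 96.7] 6.1
50 [ 622.4 -225.3] [36.2 89.1] 6.1
[182. 278.] 0.63 [130 260] [239 294]
0 [ 523.6 -313.3] [ 28.  108.3] 3.7
25 [ 523.7 -307.2] [ 26.  100.3] 3.7
50 [ 523.7 -301.2] [23.9 92.4] 3.7
[155. 139.] 0.56 [118  78] [195 194]
0 [ 390.1 -283. ] [116.9  28.9] 28.6
25 [ 399.9 -279.2] [108.4  26.8] 28.6
50 [ 409.7 -275.3] [99.8 24.7] 28.6
```

View pics/w2.png

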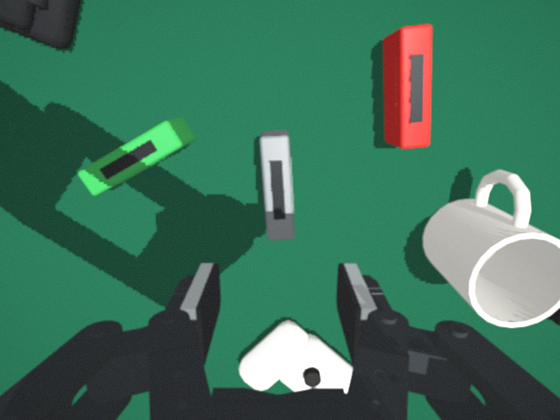

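The grey pack's top centre is near pixel (182,278), which gives world (523.7,-302) and yaw +3.7°. That agrees with the earlier estimates, so I'll descend and grip.

Call:
carry_out(gripper=[0.05,0.05,0.05,0.05,0.05,0.05,0.05,0.05,0.0,0.0,0.0,0.0,0.0,0.0,0.0,0.0], xyz=[[0.004,-0.001,0.04],[0.004,-0.001,0.08],[0.004,-0.001,0.12],[0.004,-0.001,0.145],[0.004,-0.001,0.16],[0.004,-0.001,0.172],[0.004,-0.001,0.179],[0.004,-0.001,0.179],[0.004,-0.001,0.179],[0.004,-0.001,0.179],[0.004,-0.001,0.179],[0.004,-0.001,0.179],[0.004,-0.001,0.179],[0.004,-0.001,0.179],[0.004,-0.001,0.179],[0.004,-0.001,0.179]], rot=[[0,0,-3.7],[0,0,-3.7],[0,0,-3.7],[0,0,-3.7],[0,0,-3.7],[0,0,-3.7],[0,0,-3.7],[0,0,-3.7],[0,0,-3.7],[0,0,-3.7],[0,0,-3.7],[0,0,-3.7],[0,0,-3.7],[0,0,-3.7],[0,0,-3.7],[0,0,-3.7]])

```text
time: 5.72
eef_pos: [525.2, -303.5, 23.4]
eef_rot: [0.002, 0.684, 0.729, 0.0]
ft_force: [0.6, 1.1, 7.4]
finger_gap: 23.0
gripper_force: 60.4
```

Call:
carry_out(gripper=[0,0,0,0,0,0,0,0,0,0,0,0,0,0,0,0,0,0], xyz=[[0,0,-0.02],[0,0,-0.05],[0,0,-0.09],[0,0,-0.13],[0.03,0.012,-0.15],[0.06,0.028,-0.15],[0.256,0.12,-0.15],[0.256,0.12,-0.15],[0.256,0.12,-0.15],[0.256,0.12,-0.15],[0.256,0.12,-0.15],[0.256,0.12,-0.15],[0.256,0.12,-0.15],[0.256,0.12,-0.15],[0.256,0.12,-0.15],[0.256,0.12,-0.15],[0.256,0.12,-0.15],[0.256,0.12,-0.15]], rot=[[0,0,0],[0,0,0],[0,0,0],[0,0,0],[0,0,0],[0,0,0],[0,0,-4],[0,0,-4],[0,0,-4],[0,0,-4],[0,0,-4],[0,0,-4],[0,0,-4],[0,0,-4],[0,0,-4],[0,0,-4],[0,0,-4],[0,0,-4]])

```text
time: 7.22
eef_pos: [626.8, -40.7, 171.3]
eef_rot: [0.0, 0.659, 0.752, -0.0]
ft_force: [-0.0, 0.7, -2.1]
finger_gap: 23.2
gripper_force: 59.6
```

```bash
python3 - <<'E'
from h import *
st=bot.read_state(); p=bot.camera("wrist"); save(p,"w3")
print(st["time"],st["eef_pos"],np.degrees(R.from_matrix(Rq(st["eef_rot"])).as_rotvec()),st["ft_force"],st["finger_gap"])
import pickle; pickle.dump((dict(eef_pos=st["eef_pos"],eef_rot=st["eef_rot"]),{k:p[k] for k in("fovy","cx","cy","mount")}),open("w3.pkl","wb"))
for l,zs in (("pack",(150,)),("cradle_empty",(12,26)),("cradle_full",(26,62))):
  for d in bot.trace(p,l)[:2]:
    m=d["region"].astype(np.uint8); c=np.argwhere(m)
    print(l,np.round(d["position"]),round(d["confidence"],2),c.min(0),c.max(0))
    for z in zs:
      r=cv2.minAreaRect(np.array([ray(p,x,z,st)[:2] for x in c],np.float32)); print(z,np.round(r[0],1),np.round(r[1],1),round(r[2],1))
E
```

```text
7.2167 [626.76246893 -40.67469412 171.31234007] [ 1.18614500e+02  1.35387766e+02 -1.25803022e-02] [-0.03748336  0.72277731 -2.07594752] 23.209543339142865
pack [275. 277.] 0.9 [171 244] [393 313]
150 [629.  -59.2] [ 33.2 125.1] 7.4
pack [381.  23.] 0.86 [358   0] [409  72]
150 [ 499.5 -129.2] [56.5 13.9] 41.1
cradle_empty [117. 288.] 0.61 [ 62 252] [212 320]
12 [627.6   0.7] [ 52.6 121.3] 8.1
26 [627.    2.3] [ 50.2 115.6] 8.1
cradle_full [139. 159.] 0.82 [ 63 118] [215 201]
26 [530.6 -12.1] [ 57.3 117.3] 7.5
62 [541.4  -6.2] [ 50.1 102.6] 7.5
```

View pics/w3.png

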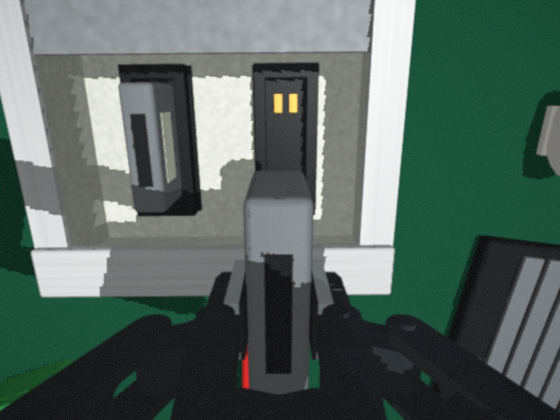

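Picture w3: the empty slot floor starts at about row 77, its contacts are at (103,285), and the held pack's far end has edges at rows 172 and 197. I'll cross-check the cradle centre and the pack's position in the hand.

```bash
python3 - <<'E'
from h import *; import pickle
st,p=pickle.load(open("w3.pkl","rb"))
a=np.radians(7.8); B=np.array([[np.cos(a),np.sin(a)],[-np.sin(a),np.cos(a)]])
tcp=st["eef_pos"][:2]
def q(n,rc,z,off): # off: expected box-frame offset from cradle
    w=ray(p,rc,z,st)[:2]; print(n,"cradle est(rel TCP, box axes)",(B@(w-tcp)-np.array(off)).round(1))
q("contacts x",(103,285.5),12,(0,0))
q("bar inner y",(248,215),94,(-50,-60)); q("bar outer y",(296,215),94,(-50,-95))
q("bar outer L",(296,40),94,(-170,-95)); q("bar outer R",(294,393),94,(70,-95))
q("slot end +y top",(77,285),26,(0,49)); q("slot end floor",(77,285),12,(0,49))
q("rim L",(64,254),26,(-25,0)); q("rim R",(64,318),26,(25,0))
q("pack bottom +y edge",(172,278),148,(0,45)); q("pack top +y edge",(197,278),198,(0,45))
q("pack top L",(197,247),198,(-12,0)); q("pack top R",(197,312),198,(12,0))
q("pack bot L",(174,251),148,(-12,0)); q("pack bot R",(174,305),148,(12,0))
L=ray(p,(296,40),94,st);Rr=ray(p,(294,393),94,st);print("yaw",np.degrees(np.arctan2(*(Rr-L)[[1,0]])), np.linalg.norm(Rr-L))
E
```

```text
contacts x cradle est(rel TCP, box axes) [ 5.7 71.2]
bar inner y cradle est(rel TCP, box axes) [ 8.3 42.2]
bar outer y cradle est(rel TCP, box axes) [ 6.4 41.8]
bar outer L cradle est(rel TCP, box axes) [ 7.4 42.4]
bar outer R cradle est(rel TCP, box axes) [ 7.3 42.8]
slot end +y top cradle est(rel TCP, box axes) [ 5.1 40.9]
slot end floor cradle est(rel TCP, box axes) [ 5.3 41.6]
rim L cradle est(rel TCP, box axes) [ 7.3 99. ]
rim R cradle est(rel TCP, box axes) [ 4.3 98.8]
pack bottom +y edge cradle est(rel TCP, box axes) [-0.3 -2. ]
pack top +y edge cradle est(rel TCP, box axes) [-0.3 -0.2]
pack top L cradle est(rel TCP, box axes) [ 1.5 44.8]
pack top R cradle est(rel TCP, box axes) [-1.2 44.7]
pack bot L cradle est(rel TCP, box axes) [-0.8 42.1]
pack bot R cradle est(rel TCP, box axes) [ 0.1 42. ]
yaw 7.898088416696223 239.84141630781517
```

Call:
carry_out(gripper=[0,0,0,0,0,0,0,0,0,0,0,0,0,0,0], xyz=[[0.03,0.006,0],[0.043,0.006,0],[0.043,0.006,0.02],[0.043,0.006,0.055],[0.043,0.006,0.085],[0.043,0.006,0.1],[0.043,0.006,0.108],[0.043,0.006,0.112],[0.043,0.006,0.115],[0.043,0.006,0.118],[0.043,0.006,0.121],[0.043,0.006,0.124],[0.043,0.006,0.127],[0.043,0.006,0.129],[0.043,0.006,0.129]], rot=[[0,0,-0.3],[0,0,-0.3],[0,0,-0.3],[0,0,-0.3],[0,0,-0.3],[0,0,-0.3],[0,0,-0.3],[0,0,-0.3],[0,0,-0.3],[0,0,-0.3],[0,0,-0.3],[0,0,-0.3],[0,0,-0.3],[0,0,-0.3],[0,0,-0.3]])

```text
time: 8.67
eef_pos: [626.9, 4.1, 41.9]
eef_rot: [-0.0, 0.656, 0.755, -0.0]
ft_force: [-0.4, 0.2, -1.6]
finger_gap: 22.8
gripper_force: 59.5
```

No contact force and the pack's bottom is inside the slot, so I lower it to the floor.

Call:
carry_out(gripper=[0,0,0,0,0,0], xyz=[[0,0,0.002],[0,0,0.004],[0,0,0.0055],[0,0,0.0065],[0,0,0.007],[0,0,0.007]], rot=[[0,0,0],[0,0,0],[0,0,0],[0,0,0],[0,0,0],[0,0,0]])

```text
time: 9.17
eef_pos: [627.3, 4.1, 35.5]
eef_rot: [0.0, 0.656, 0.755, 0.0]
ft_force: [0.0, -0.8, -0.8]
finger_gap: 22.9
gripper_force: 59.9
```

Call:
carry_out(gripper=[0,0,0.04,0.04,0.04,0.04,0.04,0.04], xyz=[[0,0,0.001],[0,0,0.001],[0,0,0.001],[0,0,0.001],[0,0,0.001],[0,0,0.001],[0,0,0.001],[0,0,0.001]], rot=[[0,0,0],[0,0,0],[0,0,0],[0,0,0],[0,0,0],[0,0,0],[0,0,0],[0,0,0]])

```text
time: 9.83
eef_pos: [621.0, 3.8, 33.1]
eef_rot: [-0.005, 0.656, 0.755, -0.005]
ft_force: [-16.5, -2.3, 8.9]
finger_gap: 39.6
gripper_force: 0.0
```

Something presses the right-hand side of the gripper, probably a knuckle on the rail. I'll narrow the opening and rise.

Call:
carry_out(gripper=[0.031,0.031,0.031,0.031], xyz=[[0,0,0],[0,0,0],[0,0,0],[0,0,0]], rot=[[0,0,0],[0,0,0],[0,0,0],[0,0,0]])

```text
time: 10.17
eef_pos: [625.2, 3.9, 33.7]
eef_rot: [-0.002, 0.656, 0.755, -0.002]
ft_force: [-7.7, -1.1, 2.4]
finger_gap: 31.1
gripper_force: 0.0
```

Call:
carry_out(gripper=[0.031,0.031,0.031,0.031,0.031,0.031,0.031,0.031,0.031,0.031,0.031], xyz=[[0,0,-0.005],[0,0,-0.012],[0,0,-0.02],[0,0,-0.035],[0,0,-0.055],[0,0,-0.08],[0,0,-0.11],[-0.02,0,-0.14],[-0.04,0,-0.16],[-0.04,0,-0.16],[-0.04,0,-0.16]], rot=[[0,0,0],[0,0,0],[0,0,0],[0,0,0],[0,0,0],[0,0,0],[0,0,0],[0,0,0],[0,0,0],[0,0,0],[0,0,0]])

```text
time: 11.08
eef_pos: [635.1, -36.6, 198.0]
eef_rot: [0.003, 0.657, 0.754, 0.002]
ft_force: [0.3, 0.2, -0.5]
finger_gap: 31.2
gripper_force: 0.0
```

```bash
python3 - <<'E'
from h import *
st=bot.read_state(); p=bot.camera("wrist"); save(p,"w4")
print(st["time"],st["eef_pos"],st["ft_force"])
import pickle; pickle.dump((dict(eef_pos=st["eef_pos"],eef_rot=st["eef_rot"]),{k:p[k] for k in("fovy","cx","cy","mount")}),open("w4.pkl","wb"))
for l,zs in (("pack",(62,)),("cradle_full",(26,62)),("push_face",(97,))):
  for d in bot.trace(p,l)[:2]:
    c=np.argwhere(d["region"])
    print(l,np.round(d["position"]),round(d["confidence"],2),c.min(0),c.max(0))
    for z in zs:
      r=cv2.minAreaRect(np.array([ray(p,x,z,st)[:2] for x in c],np.float32)); print(z,np.round(r[0],1),np.round(r[1],1),round(r[2],1))
E
```

```text
11.0833 [635.08750543 -36.61312625 198.03012714] [ 0.25365301  0.22593233 -0.53232497]
pack [140. 275.] 0.96 [ 82 258] [201 290]
62 [626.8   3.9] [24.3 89.2] 8.4
pack [354. 248.] 0.68 [311 234] [389 260]
62 [ 627.4 -184.2] [23.4 84.5] 5.8
cradle_full [136. 157.] 0.74 [ 69 121] [208 196]
26 [530.9 -12.1] [ 55.7 116.8] 7.9
62 [541.5  -6.3] [ 49.3 103.4] 7.9
push_face [ 32. 196.] 0.82 [ 0 35] [ 62 349]
97 [569.5  68.7] [186.1  34.1] 8.0
```

View pics/w4.png

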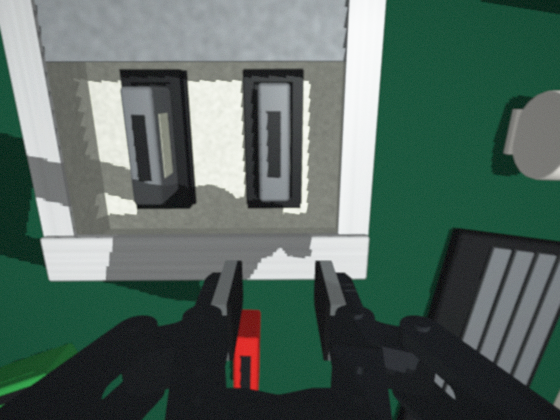

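The pack is seated in the empty cradle: its top centre is at (140,275), i.e. world (627,4) at z 62 with the right size. Next I shut the fingers and go above and behind the door's push face.

Call:
carry_out(gripper=[0,0,0,0,0,0,0,0,0,0,0], xyz=[[0.279,-0.053,0],[0.279,-0.053,0],[0.279,-0.053,0],[0.279,-0.053,0],[0.279,-0.053,0],[0.279,-0.053,0],[0.279,-0.053,0],[0.279,-0.053,0],[0.279,-0.053,0],[0.279,-0.053,0],[0.279,-0.053,0]], rot=[[0,0,0],[0,0,0],[0,0,0],[0,0,0],[0,0,0],[0,0,0],[0,0,0],[0,0,0],[0,0,0],[0,0,0],[0,0,0]])

```text
time: 12.2
eef_pos: [541.6, 232.6, 193.5]
eef_rot: [-0.0, 0.657, 0.754, -0.001]
ft_force: [0.5, 0.6, -0.2]
finger_gap: 0.1
gripper_force: 0.0
```

```bash
python3 - <<'E'
from h import *
st=bot.read_state(); p=bot.camera("wrist"); save(p,"w5")
print(st["time"],st["eef_pos"],st["ft_force"],st["finger_gap"],Rq(st["eef_rot"]).round(4).tolist())
import pickle; pickle.dump((dict(eef_pos=st["eef_pos"],eef_rot=st["eef_rot"]),{k:p[k] for k in("fovy","cx","cy","mount")}),open("w5.pkl","wb"))
E
```

```text
12.2 [541.5529813  232.57923862 193.5064766 ] [ 0.5251488   0.58864871 -0.21592   ] 0.1212054517647401 [[-0.1379, 0.9904, -0.0012], [0.9904, 0.1379, -0.0008], [-0.0006, -0.0013, -1.0]]
```

View pics/w5.png

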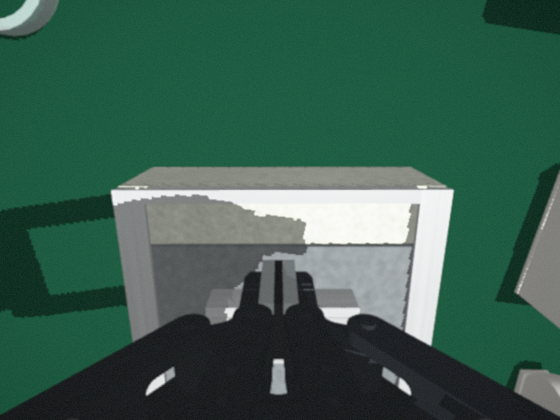

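Picture w5: the door's +y edge is at row 244, the push face spans about rows 290 to 308 at columns 205–360, and the box end is at row 190.

```bash
python3 - <<'E'
from h import *; import pickle
st,p=pickle.load(open("w5.pkl","rb"))
a=np.radians(7.9); B=np.array([[np.cos(a),np.sin(a)],[-np.sin(a),np.cos(a)]])
o=np.array([566.5,74.1]); b=lambda w:(B@(np.array(w[:2])-o)).round(1)
print("TCP",b(st["eef_pos"]))
for n,rc,z in [("box end L (-120,175,72/88?)",(190,113),72),("same z88",(190,113),88),("box end R",(190,452),88),("door edge",(244,230),83),("face bot L",(290,208),83),("face bot R",(290,357),83),("face top",(307,205),111),("face top R",(307,360),111)]:
    print(n,b(ray(p,rc,z,st)))
E
```

```text
TCP [ -2.9 160.4]
box end L (-120,175,72/88?) [-126.5  170. ]
same z88 [-119.   174.1]
box end R [118.  174.1]
door edge [-39.5 131.3]
face bot L [-58.1  92.6]
face bot R [57.9 92.7]
face top [-54.9  95.1]
face top R [54.1 95.2]
```

Call:
carry_out(gripper=[0,0,0,0,0,0,0,0,0,0], xyz=[[-0.02,0.003,0.02],[-0.04,0.003,0.04],[-0.04,0.003,0.07],[-0.04,0.003,0.09],[-0.04,0.003,0.1],[-0.04,0.003,0.1],[-0.043,0.003,0.1],[-0.046,0.003,0.1],[-0.049,0.003,0.1],[-0.049,0.003,0.1]], rot=[[0,0,0],[0,0,0],[0,0,0],[0,0,0],[0,0,0],[0,0,0],[0,0,0],[0,0,0],[0,0,0],[0,0,0]])

```text
time: 13.08
eef_pos: [552.8, 185.0, 96.1]
eef_rot: [0.001, 0.656, 0.754, 0.001]
ft_force: [0.6, -0.3, 0.3]
finger_gap: -0.1
gripper_force: 0.0
```

```bash
cat > b.py <<'E'
from h import *
a=np.radians(7.9); B=np.array([[np.cos(a),np.sin(a)],[-np.sin(a),np.cos(a)]])
st=bot.read_state(); print(st["time"],"box xy",(B@(st["eef_pos"][:2]-np.array([566.5,74.1]))).round(2),"z",st["eef_pos"][2].round(1),"F box",(B@st["ft_force"][:2]).round(2),st["ft_force"][2].round(2))
E
python3 b.py
```

```text
13.0833 box xy [  1.67 111.74] z 96.1 F box [ 0.56 -0.37] 0.35
```

Call:
carry_out(gripper=[0,0,0,0,0,0,0,0,0,0,0,0], xyz=[[-0.0015,0,0],[-0.003,0,0],[-0.0045,0,0],[-0.006,0,0],[-0.0075,0,0],[-0.009,0,0],[-0.0105,0,0],[-0.0125,0,0],[-0.0145,0,0],[-0.0165,0,0],[-0.0185,0,0],[-0.0205,0,0]], rot=[[0,0,0],[0,0,0],[0,0,0],[0,0,0],[0,0,0],[0,0,0],[0,0,0],[0,0,0],[0,0,0],[0,0,0],[0,0,0],[0,0,0]])

```text
time: 14.08
eef_pos: [554.2, 165.0, 94.3]
eef_rot: [-0.0, 0.656, 0.755, 0.0]
ft_force: [-1.7, 4.4, 1.3]
finger_gap: -0.4
gripper_force: 2.1
```

```bash
python3 b.py
```

```text
14.0833 box xy [ 0.29 91.71] z 94.3 F box [-1.12  4.58] 1.27
```

Call:
carry_out(gripper=[0,0,0,0,0,0,0,0,0,0,0,0,0,0,0,0,0,0,0,0], xyz=[[-0.003,0,0],[-0.007,0,0],[-0.011,0,0],[-0.016,0,0],[-0.021,0,0],[-0.026,0,0],[-0.031,0,0],[-0.036,0,0],[-0.041,0,0],[-0.046,0,0],[-0.051,0,0],[-0.056,0,0],[-0.061,0,0],[-0.066,0,0],[-0.07,0,0],[-0.074,0,0],[-0.077,0,0],[-0.08,0,0],[-0.082,0,0],[-0.084,0,0]], rot=[[0,0,0],[0,0,0],[0,0,0],[0,0,0],[0,0,0],[0,0,0],[0,0,0],[0,0,0],[0,0,0],[0,0,0],[0,0,0],[0,0,0],[0,0,0],[0,0,0],[0,0,0],[0,0,0],[0,0,0],[0,0,0],[0,0,0],[0,0,0]])

```text
time: 15.75
eef_pos: [566.0, 81.6, 94.3]
eef_rot: [0.0, 0.656, 0.755, 0.0]
ft_force: [0.3, 4.6, 0.7]
finger_gap: -0.1
gripper_force: 2.1
```

```bash
python3 - <<'E'
from b import *
p=bot.camera("wrist"); save(p,"w6")
E
```

```text
15.75 box xy [0.5  7.51] z 94.3 F box [0.88 4.48] 0.67
```

View pics/w6.png

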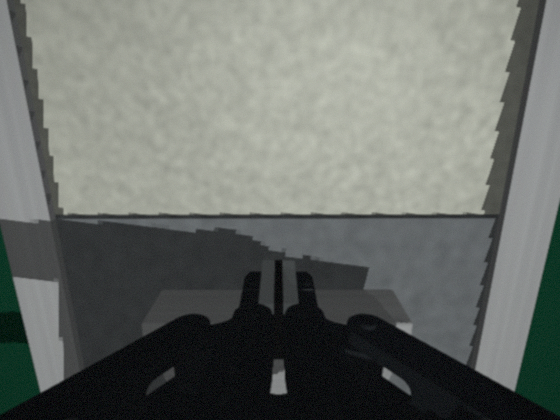

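Picture w6: the fingers are against the push face (rows 290 and up) and the door's rear edge is at row 216. The door follows cleanly at about 4.5 N.

```bash
python3 - <<'E'
from b import *
p=bot.camera("wrist")
for n,rc,z in [("door edge",(216,280),83),("face bot L",(290,165),83),("face bot R",(290,390),83)]:
    print(n,(B@(ray(p,rc,z,st)[:2]-np.array([566.5,74.1]))).round(1))
E
```

```text
15.8 box xy [0.5  7.15] z 94.3 F box [0.65 3.94] 0.37
door edge [ 0.8 32.8]
face bot L [-53.4  -4. ]
face bot R [52.9 -3.9]
```

Call:
carry_out(gripper=[0,0,0,0,0,0,0,0,0,0,0,0], xyz=[[-0.002,0,0],[-0.004,0,0],[-0.006,0,0],[-0.008,0,0],[-0.01,0,0],[-0.012,0,0],[-0.014,0,0],[-0.016,0,0],[-0.018,0,0],[-0.0195,0,0],[-0.021,0,0],[-0.022,0,0]], rot=[[0,0,0],[0,0,0],[0,0,0],[0,0,0],[0,0,0],[0,0,0],[0,0,0],[0,0,0],[0,0,0],[0,0,0],[0,0,0],[0,0,0]])

```text
time: 16.85
eef_pos: [569.0, 59.8, 94.3]
eef_rot: [0.0, 0.656, 0.755, 0.0]
ft_force: [0.6, 4.3, 0.7]
finger_gap: -0.1
gripper_force: 2.1
```

```bash
python3 b.py
```

```text
16.85 box xy [  0.51 -14.47] z 94.3 F box [1.21 4.14] 0.66
```

Call:
carry_out(gripper=[0,0,0,0,0,0], xyz=[[-0.0005,0,0],[-0.001,0,0],[-0.0015,0,0],[-0.002,0,0],[-0.0025,0,0],[-0.003,0,0]], rot=[[0,0,0],[0,0,0],[0,0,0],[0,0,0],[0,0,0],[0,0,0]])

```text
time: 17.35
eef_pos: [569.4, 57.1, 94.3]
eef_rot: [0.0, 0.656, 0.755, 0.0]
ft_force: [0.8, 5.0, 0.5]
finger_gap: -0.2
gripper_force: 2.0
```

```bash
python3 b.py
```

```text
17.35 box xy [  0.52 -17.25] z 94.3 F box [1.47 4.85] 0.46
```

Call:
carry_out(gripper=[0,0,0,0,0], xyz=[[-0.0004,0,0],[-0.0008,0,0],[-0.0012,0,0],[-0.0016,0,0],[-0.002,0,0]], rot=[[0,0,0],[0,0,0],[0,0,0],[0,0,0],[0,0,0]])

```text
time: 17.77
eef_pos: [569.7, 55.1, 94.3]
eef_rot: [0.0, 0.656, 0.755, 0.0]
ft_force: [2.4, 3.9, 0.7]
finger_gap: -0.2
gripper_force: 2.0
```

Call:
carry_out(gripper=[0,0,0,0,0], xyz=[[-0.0004,0,0],[-0.0008,0,0],[-0.0012,0,0],[-0.0016,0,0],[-0.002,0,0]], rot=[[0,0,0],[0,0,0],[0,0,0],[0,0,0],[0,0,0]])

```text
time: 18.18
eef_pos: [570.0, 53.1, 94.3]
eef_rot: [0.0, 0.656, 0.755, 0.0]
ft_force: [1.5, 4.8, 0.3]
finger_gap: 0.0
gripper_force: 2.0
```

Call:
carry_out(gripper=[0,0,0,0,0], xyz=[[-0.0004,0,0],[-0.0008,0,0],[-0.0012,0,0],[-0.0016,0,0],[-0.002,0,0]], rot=[[0,0,0],[0,0,0],[0,0,0],[0,0,0],[0,0,0]])

```text
time: 18.6
eef_pos: [570.1, 52.3, 94.3]
eef_rot: [-0.001, 0.656, 0.754, 0.001]
ft_force: [1.6, 8.4, 0.5]
finger_gap: -0.1
gripper_force: 4.0
```

The door has reached the stop. I press on in small steps.

Call:
carry_out(gripper=[0,0,0,0], xyz=[[-0.0004,0,0],[-0.0008,0,0],[-0.001,0,0],[-0.001,0,0]], rot=[[0,0,0],[0,0,0],[0,0,0],[0,0,0]])

```text
time: 18.93
eef_pos: [570.1, 52.3, 94.3]
eef_rot: [-0.001, 0.656, 0.755, 0.001]
ft_force: [1.3, 9.4, 0.6]
finger_gap: 0.0
gripper_force: 4.8
```

Call:
carry_out(gripper=[0,0,0,0,0,0], xyz=[[-0.0005,0,0],[-0.001,0,0],[-0.0015,0,0],[-0.002,0,0],[-0.002,0,0],[-0.002,0,0]], rot=[[0,0,0],[0,0,0],[0,0,0],[0,0,0],[0,0,0],[0,0,0]])

```text
time: 19.43
eef_pos: [570.1, 52.2, 94.4]
eef_rot: [-0.003, 0.656, 0.754, 0.002]
ft_force: [0.9, 14.8, 2.3]
finger_gap: 0.2
gripper_force: 7.4
```

Call:
carry_out(gripper=[0,0,0,0,0,0,0,0,0,0], xyz=[[-0.0003,0,0],[-0.0006,0,0],[-0.0006,0,0],[-0.0006,0,0],[-0.0006,0,0],[-0.0006,0,0],[-0.0006,0,0],[-0.0006,0,0],[-0.0006,0,0],[-0.0006,0,0]], rot=[[0,0,0],[0,0,0],[0,0,0],[0,0,0],[0,0,0],[0,0,0],[0,0,0],[0,0,0],[0,0,0],[0,0,0]])

```text
time: 20.27
eef_pos: [570.1, 52.2, 94.4]
eef_rot: [-0.003, 0.656, 0.755, 0.003]
ft_force: [0.5, 17.4, 1.4]
finger_gap: 0.1
gripper_force: 8.1
```

```bash
python3 b.py
```

```text
20.2667 box xy [  0.53 -22.15] z 94.4 F box [ 2.85 17.14] 1.37
```

Held at about 16 N for over half a second. Now I back off gently and rise clear.

Call:
carry_out(gripper=[0,0,0,0,0,0,0,0,0,0,0,0,0,0,0], xyz=[[0.001,0,0],[0.002,0,0],[0.003,0,0],[0.004,0,0],[0.005,0,0],[0.007,0,0],[0.011,0,0],[0.018,0,0],[0.028,0,0],[0.035,0,-0.02],[0.04,0,-0.05],[0.04,0,-0.09],[0.04,0,-0.12],[0.04,0,-0.12],[0.04,0,-0.12]], rot=[[0,0,0],[0,0,0],[0,0,0],[0,0,0],[0,0,0],[0,0,0],[0,0,0],[0,0,0],[0,0,0],[0,0,0],[0,0,0],[0,0,0],[0,0,0],[0,0,0],[0,0,0]])

```text
time: 21.52
eef_pos: [566.7, 87.8, 217.4]
eef_rot: [0.002, 0.656, 0.755, 0.002]
ft_force: [-0.4, -0.1, -1.1]
finger_gap: -0.3
gripper_force: 0.0
```

```bash
python3 - <<'E'
from b import *
p=bot.camera("wrist"); save(p,"w7"); p=bot.camera("side"); save(p,"s7")
im=np.hstack([cv2.imread(f"pics/{n}.png")[:, :] for n in("w7","s7")]); cv2.imwrite("pics/c7.png",cv2.resize(im,(800,300)))
E
```

```text
21.5167 box xy [ 2.12 13.56] z 217.4 F box [-0.37 -0.07] -1.12
```

View pics/c7.png

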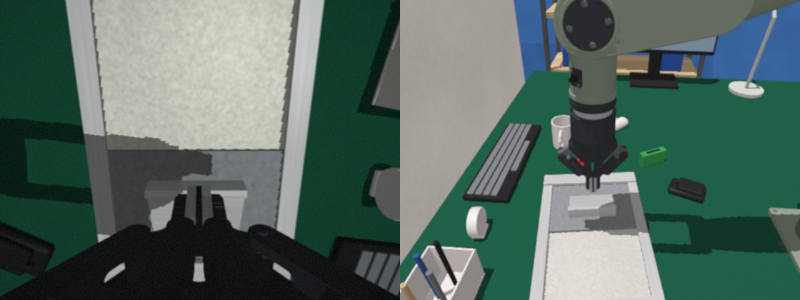

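The picture shows the door closed under the frame bar, its grip near the bar, and the robot clear of everything. I'm handing in.

```bash
python3 -c "
from station import bot
print(bot.job_done())"
```

```text
the job is handed in; nothing more can be done
None
```

The job is handed in, and no verdict came back: the pack sits in the empty cradle, and the door was shut and pressed at about 16 N for over half a second, then released; the mug and gamepad were never touched.

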